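# Index the pellet turret, swing the sensor arm in and lock it

### The job

Get the soil-pellet reader ready to measure: turn its six-pocket turret until the second pocket clockwise (seen from above) from the white capped reference sits clicked in at the pointer. Then swing the sensor arm in over that pocket as far as it goes, and push the winged stud at the arm's free end down and turn it a quarter turn clockwise so that it stays locked. Leave the beaker, bottle and sieve where they stand.

Things in the scene. Friction and masses are not known exactly. Their poses are not given: they have to be found in the camera images.
- reader: Pellet reader: pale square bench instrument, 290 x 290 mm, housing top at z = 49 mm, fixed to the bench, yaw up to 0.4 rad either way. Origin: underside, below the turret's axis. In its frame (mm): station (80, 0); pointer, a block 30 mm wide and 66 high, at x = 110 to 143, y = 0; arm pivot (80, 110); lock socket (80, -110), a round block 44 mm across, top at z = 93.
- turret (a joint): Turret angle (rad), growing anticlockwise seen from above, endless; 0 (or whole turns) = wanted pocket at the station. Clicks every 60 degrees: let go, it drives itself into the nearer click (within 1 degree). A crest takes 4 to 6 N sideways at a holder. Starts on one of the five wrong clicks, now and then balanced half way. Turn it by pushing a holder sideways, a finger between two holders.
- turret_axis (a point): On the turret's axis at its disc's top face, z = 60 mm, with the reader's axes (x to the station). The dark disc is 220 mm across, with a hub 60 mm across and 9 mm high and six round holders, 42 mm across, top at z = 80 mm, centres 80 mm from the axis, every 60 degrees. Five are open metal rings with a dark pellet; one, the reference, is a closed white cap with a low bar (top z = 84).
- station (a point): Measuring station, fixed to the reader beside the pointer: where the top centre (z = 80 mm) of the wanted holder must come.
- pocket (a point): Top centre of the wanted holder, the second clockwise (seen from above) from the white capped reference; turns with the turret, 80 mm from its axis, z = 80 mm.
- reference (a point): Top centre (z = 80 mm) of the white capped reference holder; turns with the turret.
- swing_arm (a joint): Angle of the sensor arm (rad) about its upright pivot: 0 = home on its stop, pointing along the reader's -y, sensor head over the station, stud over the socket. Grows as it swings out clockwise seen from above (1.57: along the reader's -x), at most 1.8; starts at 0.9 to 1.65. It stays where it is left; about 1 N at 160 mm from the pivot moves it.
- pivot (a point): On the axis of the sensor arm's pivot, at mid height of the arm's beam, z = 104 mm; fixed to the reader, with the reader's axes. The pivot cap is 48 mm across, top at z = 126.
- beam_mid (a point): Middle line of the arm's beam, 164 mm from the pivot, z = 104 mm, between head and stud; its -y runs along the arm to the stud. The beam is 36 mm wide, z = 96 to 112, and passes over the holders. 110 mm from the pivot it carries the sensor head, a black cylinder 57 mm across, z = 89 to 144; 220 mm from the pivot the stud, in a boss 52 mm across. A finger beside the beam pushes it.
- stud_wing (a point): Middle of the stud's wing, on the stud's axis, z = 146 mm when up. The wing is a black bar 44 mm long (along this point's x), 12 wide and 20 high (z = 136 to 156 when up) on a round flange 44 mm across (z = 128 to 136). Unlocked it lies across the arm, locked along the arm.
- stud_press (a joint): How far the stud is pushed down (m): 0 = up, at most 0.016. A spring pushes it up (3 N when up, 10 N when down). With the arm home its cross pin enters the socket's slot: push it in at least 0.0145, turn it and let go; locked, it is held at about 0.012.
- stud_turn (a joint): Turn of the stud (rad): 0 = unlocked, as it starts, 1.571 = locked, growing clockwise seen from above. Stops at both ends.
- beaker: Bystander: open white plastic beaker, 76 mm across the rim, 105 mm high, origin under its centre. Beaker, bottle and sieve stand close beside the reader, one to its left (+y), two to its right, in any order.
- bottle: Bystander: amber glass bottle, 66 mm diameter, 165 mm high, origin under its centre.
- sieve: Bystander: round brass sieve, 105 mm diameter, 50 mm high, origin under its centre.

How it is judged:
On the way, in this order (a step that is already met when the one before it is completed fails the run):
1. the wanted pocket is clicked in at the pointer (within 5 mm) (horizontal distance between pocket and station below 0.005 m), for 0.2 s.
2. the sensor arm is home over it (within 0.025 rad) (value of joint swing_arm below 0.025 rad and horizontal distance between pocket and station below 0.005 m), for 0.2 s.
3. the stud is pushed in and turned to its locked place (value of joint stud_turn above 1.4 rad and value of joint stud_press above 0.0105 m), for 0.2 s.
At the end, for the whole second after the job is handed in: The second pocket clockwise from the capped reference is within 5 mm of the station, the arm within 0.025 rad of its home stop, and the released stud stays pushed in over 10.5 mm and turned over 1.4 rad. Beaker, bottle and sieve have moved under 20 mm (all of step 2 and all of step 3); the robot touches nothing.
It fails at once if the beaker, bottle or sieve is shifted by more than 20 mm or knocked over (distance of any of beaker, bottle, sieve from where it was at the start of the episode above 0.02 m or angle between any of beaker, bottle's own z axis and vertical above 0.5 rad).
It also fails if it takes over 67 s, if anything falls off the work surface, if the arm or the gripper's body presses on something with over 40 N, if the wrist force passes 120 N, or if a joint passes its speed limit or range.

### The arm

A 6-joint arm with a two-finger parallel gripper is mounted at the origin on the work surface. World frame = base frame: x ahead of the robot, y to its left, z up, the work surface at z = 0. Lengths are in m, angles in rad, forces in N, time in s.
With the tool pointing down it reaches from about 0.325 to 0.775 m from the base axis. Payload 5.5 kg.
Tool frame: the origin (TCP) lies midway between the tips of the shut fingers; the grasp point (between the pads) lies 19 mm behind it (bot.grip_depth is the distance from the TCP to the grasp point, in m); z points along the fingers, y is the direction in which the jaws open and shut (so a half turn about z gives the same grasp; the last joint's range is limited). The gripper opens to 88 mm and grips with 3 to 60 N. Pads are 20 mm wide; open, the fingers measure 115 mm over their backs; the gripper's body (75 mm by 178 mm) begins 61 mm behind the grasp point.
Start: joints at [1.162, 0.091, 1.231, -0, 1.82, -0.057], TCP at [0.207, 0.563, 0.223] pointing down, gripper open.
Joint ranges: [-2.87, 2.87], [-0.86, 2.18], [0.17, 2.46], [-1.51, 4.65], [0.06, 2.69], [-2.65, 2.65]. Speed limits (rad/s): [2.57, 2.57, 3.01, 3.14, 3.14, 3.14].

### API

Orientations are given as a unit quaternion [w, x, y, z].
In Python, from bench import bot, eyes, job gives the robot as it stands.
- The arm moves only by the tool apply_moves, never from a script. Its argument "plan" is a list of rows, each a list of 7 numbers: the turn, a rotation vector about the tool's x, y, z in rad, then the shift along the tool's x, y, z in m, then the closure, from 0 (fully open) to 1 (shut). In form: [[ax, ay, az, x, y, z, hand], ...]. A call has 1 to 12 rows; each row shifts and turns the commanded pose from where the row before left it, along the tool's axes as they then stand; what a row does not reach is not made up. A row lasts 1/8 s, in which the tool goes at most 62.5 mm and 10.7 degrees, less where a joint would pass 70% of its speed; a pose out of reach is approached as far as the arm can. A call is refused whole if a number of a shift passes 0.0625 or a number of a turn 0.188, either way. A call with a gripper value outside its range is refused whole. The fingers move at their own pace and stop on an object; the grip force is fixed at half the most. Time passes only in rows, so rows that do not move let the fingers close. It gives the time, the measured TCP pose, the force and the opening at its end, in the units of the state.
- bot.state(): the state, without advancing time (a new reading comes with each control period).
- eyes.read_camera(name): name is "side" or "top"; returns a dict with "color" (384x512x3 uint8, red, green, blue), "fx", "fy", "cx", "cy" (pixels), "T" (4x4, takes a point from camera to world coordinates). Camera axes: x right, y down, z forward; pixel columns grow to the right and rows downward; lengths in m; the calibration is good to about 2 mm. A picture is of the moment at which its call begins. There is no depth.
- job.hand_in(): hands the job in, once; it reports no verdict.
The state is a dict: "t": time; "q": joint angles; "qd": joint speeds; "effort": joint torques, N m; "tool_pos": TCP position; "tool_rot": TCP orientation; "wrist_force": force on the tool from outside, world axes, zero at the start; "ft_torque": the same for the moment, N m; "gripper_width": finger opening in m.
Only numpy, scipy, OpenCV 4.12 (cv2) and the standard library are available. Lean on these libraries where they do the work, as an engineer would, in place of code of your own. Each camera call takes 0.05 s, during which the arm holds its last target.

## Working session

There is one attempt and no reset: what is moved stays moved. The work goes in short steps, Python scripts to look and compute and a tool call to move; the robot and the scene stay as the last step left them, time stands still between calls to the robot, and variables do not carry over. Pictures are saved under pics/ and viewed, and the job is handed in when it is done.

Besides the shell and the picture viewer there is one more tool, called after "Emit:" in YAML: its name, and indented under it one key for each argument. apply_moves: Moves the arm, as the interface text tells. Its arguments: {"type":"object","properties":{"plan":{"type":"array"}},"required":["plan"]}

```bash
ls; mkdir -p pics; python3 - <<'E'
from bench import bot, eyes
import cv2,numpy as np
for n in("side","top"):
    c=eyes.read_camera(n); cv2.imwrite(f"pics/{n}0.png",cv2.resize(c["color"][:,:,::-1],(800,600),interpolation=cv2.INTER_CUBIC))
    print(n,c["fx"],c["fy"],c["cx"],c["cy"],np.round(c["T"],4).tolist())
print(bot.state())
E
```

```text
pics
side 481.62404901619686 481.62404901619686 263.11613808451176 194.13556876449613 [[0.9788, -0.1267, 0.1608, 0.3996], [-0.2032, -0.5028, 0.8402, -0.7926], [-0.0256, -0.855, -0.5179, 0.618], [0.0, 0.0, 0.0, 1.0]]
top 376.94619852740414 376.94619852740414 258.3704340605726 188.2597728927871 [[0.014, -0.9918, 0.1271, 0.4696], [-0.9999, -0.0149, -0.006, 0.0438], [0.0078, -0.127, -0.9919, 0.8849], [0.0, 0.0, 0.0, 1.0]]
{'t': 0.1, 'q': array([ 1.16230845e+00,  9.17788150e-02,  1.23176144e+00, -1.37185518e-05,
        1.81978520e+00, -5.67332964e-02]), 'qd': array([-0.00037741, -0.0022744 , -0.00108479,  0.00070946, -0.00019009,
       -0.00091156]), 'effort': array([ 2.32788174e-03, -4.47857451e+01, -4.07569098e+01,  6.98467134e-02,
        2.84745719e-02, -1.05030826e-04]), 'tool_pos': array([0.2066479 , 0.56301198, 0.22162506]), 'tool_rot': array([-1.93251591e-04,  1.74973555e-01,  9.84572752e-01, -8.44600606e-04]), 'wrist_force': array([-1.0709117 ,  0.719489  , -0.80656238]), 'ft_torque': array([-0.00756131,  0.0171757 ,  0.05960079]), 'gripper_width': 0.08780779242453737}
```

View pics/top0.png

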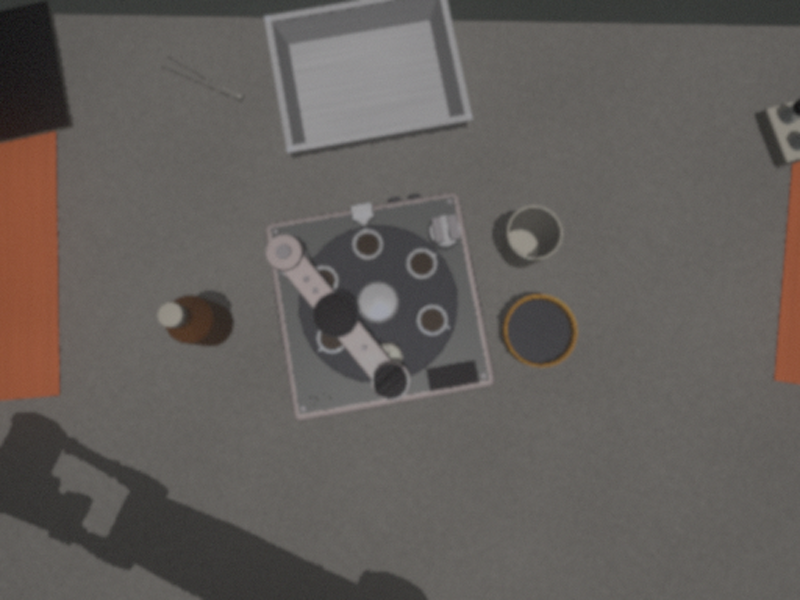

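View pics/side0.png

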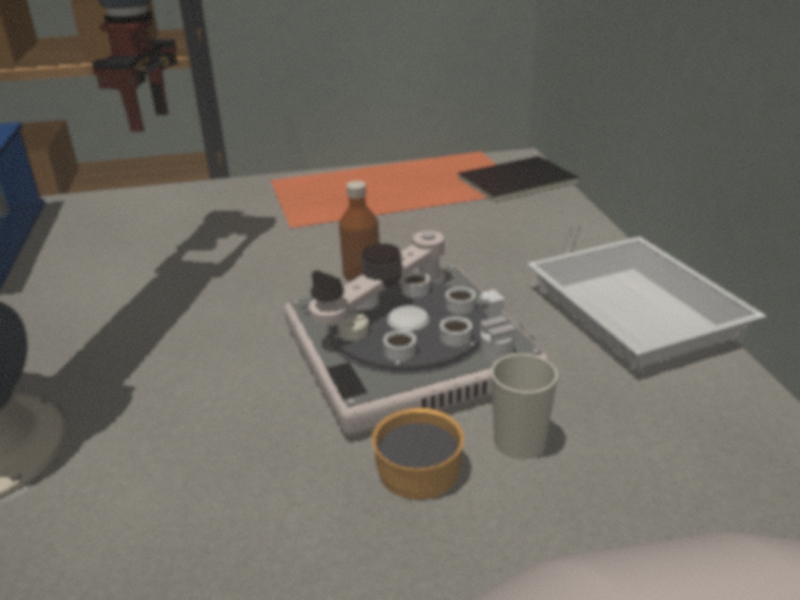

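```bash
python3 - <<'E'
from bench import bot, eyes
import cv2,numpy as np
c=eyes.read_camera("top")["color"]
cv2.imwrite("pics/topc.png",cv2.resize(c[118:273,165:325,::-1],None,fx=5*.77,fy=5*.77,interpolation=cv2.INTER_CUBIC))
c=eyes.read_camera("side")["color"]
cv2.imwrite("pics/sidec.png",cv2.resize(c[110:320,175:365,::-1],None,fx=2.85,fy=2.85,interpolation=cv2.INTER_CUBIC))
E
```

```text
(no output)
```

View pics/topc.png

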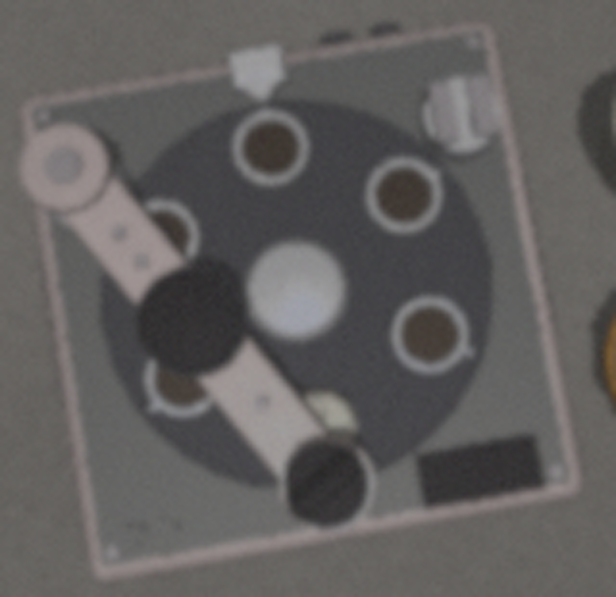

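View pics/sidec.png

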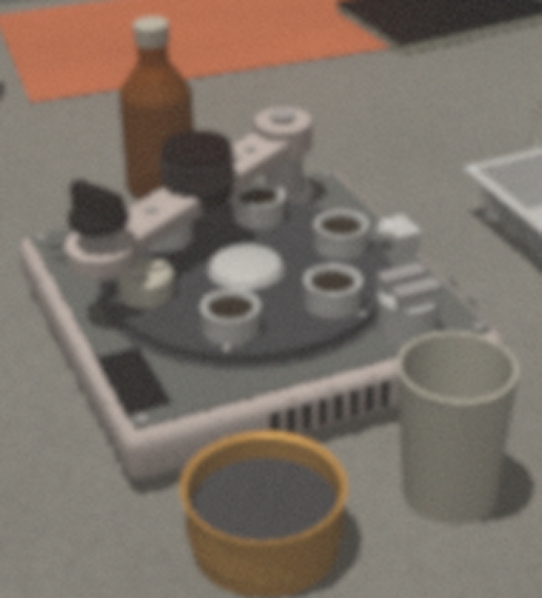

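```bash
cat > h.py <<'E'
import numpy as np
from scipy.optimize import least_squares
from bench import bot, eyes
def proj(c,P):
    T=c["T"]; p=(np.asarray(P)-T[:3,3])@T[:3,:3]
    return np.array([c["fx"]*p[0]/p[2]+c["cx"], c["fy"]*p[1]/p[2]+c["cy"]])
def unproj(c,uv,z):
    T=c["T"]; d=T[:3,:3]@np.array([(uv[0]-c["cx"])/c["fx"],(uv[1]-c["cy"])/c["fy"],1]); o=T[:3,3]
    return o+d*(z-o[2])/d[2]
def w(p,P):
    x,y,a=p[:3]; return np.array([x+np.cos(a)*P[0]-np.sin(a)*P[1], y+np.sin(a)*P[0]+np.cos(a)*P[1], P[2]])
E
python3 - <<'E'
from h import *
c=eyes.read_camera("top"); s=eyes.read_camera("side")
tp=lambda u,v:(165+(u+.5)/3.85-.5,118+(v+.5)/3.85-.5)
sp=lambda u,v:(175+u/2.85,110+v/2.85)
k=lambda r,d,z:(r*np.cos(np.radians(d)),r*np.sin(np.radians(d)),z)
m=[(c,tp(297,290),(0,0,.069)),(c,tp(65,166),(.08,.11,.126)),(c,tp(271,147),k(.08,0,.08)),(c,tp(404,195),k(.08,-60,.08)),(c,tp(430,334),k(.08,-120,.08)),(c,tp(461,114),(.08,-.11,.093)),
(c,tp(490,28),(.145,-.145,.049)),(c,tp(577,489),(-.145,-.145,.049)),(c,tp(100,575),(-.145,.145,.049)),(c,tp(26,103),(.145,.145,.049)),
(s,sp(230,307),k(.08,-120,.08)),(s,sp(332,283),k(.08,-60,.08)),(s,sp(342,230),k(.08,0,.08)),(s,sp(245,265),(0,0,.069))]
f=lambda p:np.concatenate([proj(q,w(p,P))-np.array(uv) for q,uv,P in m])
r=least_squares(f,[.45,.05,.15],loss='soft_l1'); print(r.x); print(np.round(r.fun.reshape(-1,2),1))
f2=lambda p:np.concatenate([proj(q,w(p,P))-np.array(uv) for q,uv,P in m[:10]])
print(least_squares(f2,[.45,.05,.15],loss='soft_l1').x)
piv=w(r.x,(.08,.11,.104)); fl=unproj(c,tp(328,483),.146)
print("pivot",piv,"stud",fl,np.linalg.norm((fl-piv)[:2]))
fl2=unproj(c,tp(193,318),.144);print("head",fl2,np.linalg.norm((fl2-piv)[:2]))
for q in(fl,fl2):
    d=q-piv; print("arm", -(np.arctan2(d[1],d[0])-r.x[2]+np.pi/2))
for n,P in dict(station=(.08,0,.08),socket=(.08,-.11,.146),pocket=k(.08,60,.08),ref=k(.08,180,.08)).items(): print(n,w(r.x,P))
p=lambda u,v:(u/1.5625,v/1.5625)
print("bottle cap",unproj(c,p(171,316),.165),"beaker",unproj(c,p(535,232),.105),"sieve",unproj(c,p(540,330),.05))
E
```

```text
[0.56246058 0.07469629 0.19473927]
[[ 0.1  0.4]
 [-0.4  0.8]
 [ 0.3  1. ]
 [ 0.4  0.8]
 [ 0.5  0.9]
 [ 1.  -0.6]
 [ 1.6 -3.7]
 [ 4.3  2.6]
 [-2.6  4.6]
 [-3.4 -1.2]
 [ 1.  -1.3]
 [ 1.1 -2.1]
 [ 0.2 -3.1]
 [ 0.9 -3. ]]
[0.56388571 0.07509923 0.19908296]
pivot [0.61966225 0.19809794 0.104     ] stud [0.45687527 0.0544446  0.146     ] 0.2171080049937352
head [0.539506   0.12500934 0.144     ] 0.10847565078184139
arm 1.0424948557069276
arm 1.0262247430493918
station [0.64094843 0.09017714 0.08      ]
socket [ 0.66223461 -0.01774365  0.146     ]
pocket [0.58829769 0.15040919 0.08      ]
ref [0.48397272 0.05921543 0.08      ]
bottle cap [0.53069847 0.32360109 0.165     ] beaker [ 0.65719664 -0.13766321  0.105     ] sieve [ 0.52820503 -0.15553602  0.05      ]
```

```bash
python3 - <<'E'
from h import *
import cv2
c=eyes.read_camera("top"); s=eyes.read_camera("side")
tp=lambda u,v:(165+(u+.5)/3.85-.5,118+(v+.5)/3.85-.5)
k=lambda r,d,z:(r*np.cos(np.radians(d)),r*np.sin(np.radians(d)),z)
m=[(c,tp(297,290),(0,0,.069)),(c,tp(65,166),(.08,.11,.126)),(c,tp(271,147),k(.08,0,.08)),(c,tp(404,195),k(.08,-60,.08)),(c,tp(430,334),k(.08,-120,.08)),(c,tp(461,114),(.08,-.11,.093)),(c,tp(257,72),(.127,0,.066))]
f=lambda p:np.concatenate([proj(q,w(p,P))-np.array(uv) for q,uv,P in m])
r=least_squares(f,[.45,.05,.15],loss='soft_l1'); print(r.x); print(np.round(r.fun.reshape(-1,2),1))
p=r.x
for n,cc,x0,x1,y0,y1,sc in(("t",c,165,325,118,273,3.85),("s",s,175,365,110,320,2.85)):
    im=cv2.resize(cc["color"][y0:y1,x0:x1,::-1],None,fx=sc,fy=sc,interpolation=cv2.INTER_CUBIC)
    def circ(cx,cy,z,R,col):
        pts=[(proj(cc,w(p,(cx+R*np.cos(a),cy+R*np.sin(a),z)))-[x0,y0]+.5)*sc for a in np.linspace(0,6.28,60)]
        cv2.polylines(im,[np.int32(pts)],True,col,1)
    for i in range(6): circ(*k(.08,60*i,.08),.021,(0,255,0))
    circ(0,0,.06,.11,(0,255,255)); circ(0,0,.069,.03,(255,255,0)); circ(.08,.11,.126,.024,(255,0,255)); circ(.08,-.11,.093,.022,(0,0,255))
    A=1.03; a=-np.pi/2-A; d=np.array([np.cos(a),np.sin(a)])
    circ(.08+.11*d[0],.11+.11*d[1],.144,.0285,(255,0,0)); circ(.08+.22*d[0],.11+.22*d[1],.136,.022,(0,128,255))
    cv2.imwrite(f"pics/ov_{n}.png",im)
E
```

```text
[0.56403274 0.07556174 0.19277423]
[[-0.3 -0.3]
 [-0.8 -0.1]
 [-0.1  0.3]
 [ 0.   0.1]
 [ 0.1  0.2]
 [ 0.7 -1.3]
 [ 0.3  0.7]]
```

View pics/ov_t.png

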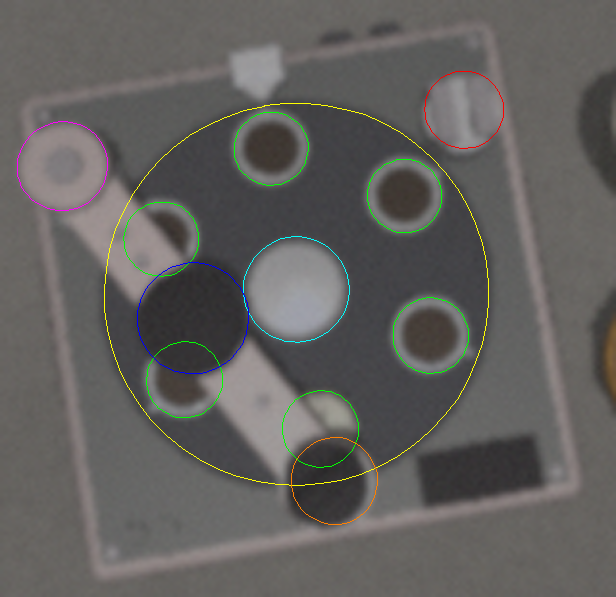

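View pics/ov_s.png

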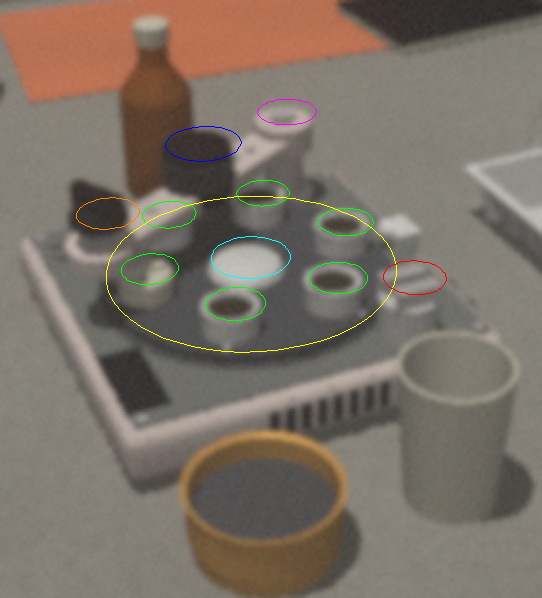

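Emit:
apply_moves:
  plan:
    - [0, 0, -0.18, 0, 0, 0, 1]
    - [0, 0, -0.18, 0, 0, 0, 1]
    - [0, 0, -0.18, 0, 0, 0, 1]
    - [0, 0, 0, 0, 0, 0, 1]

```text
t: 0.9
tool_pos: [0.2068, 0.5633, 0.2226]
tool_rot: [-0.0, -0.093, 0.996, -0.0]
wrist_force: [-0.3, 0.6, 0.2]
gripper_width: 0.0515
```

```bash
cat >> h.py <<'E'
p0=np.array([.564,.0750,.193])
from scipy.spatial.transform import Rotation as Ro
def st():
    s=bot.state(); q=s["tool_rot"]; M=Ro.from_quat([q[1],q[2],q[3],q[0]]).as_matrix()
    d=s["tool_pos"]-[p0[0],p0[1],0]; a=p0[2]
    r=np.array([np.cos(a)*d[0]+np.sin(a)*d[1],-np.sin(a)*d[0]+np.cos(a)*d[1],d[2]])
    print("t",round(s["t"],2),"reader mm",np.round(r*1e3,1),"psi_rel",round(np.arctan2(M[1,1],M[0,1])-a-np.pi/2,4),"zax",np.round(M[:,2],3),"F",np.round(s["wrist_force"],1),"w",round(s["gripper_width"],4),"q",np.round(s["q"],2))
    return s,r,M
E
python3 -c "
from h import *
st()"
```

```text
t 0.9 reader mm [-257.   547.7  222.6] psi_rel -0.0064 zax [-0. -0. -1.] F [-0.3  0.6  0.2] w 0.0515 q [ 1.16  0.09  1.23  0.    1.82 -0.6 ]
```

Emit:
apply_moves:
  plan:
    - [0, 0, -0.006, -0.0272, -0.049, 0, 1]
    - [0, 0, 0, -0.0272, -0.049, 0, 1]
    - [0, 0, 0, -0.0272, -0.049, 0, 1]
    - [0, 0, 0, -0.0272, -0.049, 0, 1]
    - [0, 0, 0, -0.0272, -0.049, 0, 1]
    - [0, 0, 0, -0.0272, -0.049, 0, 1]
    - [0, 0, 0, -0.0272, -0.049, 0, 1]
    - [0, 0, 0, -0.0272, -0.049, 0, 1]
    - [0, 0, 0, -0.0272, -0.049, 0, 1]
    - [0, 0, 0, -0.0272, -0.049, 0, 1]
    - [0, 0, 0, -0.0272, -0.049, 0, 1]
    - [0, 0, 0, -0.0272, -0.049, 0, 1]

```text
t: 2.4
tool_pos: [0.6413, 0.0475, 0.2228]
tool_rot: [0.0, -0.095, 0.996, 0.0]
wrist_force: [0.8, 0.6, -0.6]
gripper_width: 0.0005
```

```bash
python3 -c "
from h import *
st()"
```

```text
t 2.4 reader mm [ 70.6 -41.8 222.8] psi_rel -0.0034 zax [ 0.  0. -1.] F [ 0.8  0.6 -0.6] w 0.0005 q [ 0.02  0.21  1.1   0.    1.83 -1.74]
```

Emit:
apply_moves:
  plan:
    - [0, 0, 0, 0, 0, 0.05, 1]
    - [0, 0, 0, 0, 0, 0.05, 1]
    - [0, 0, 0, 0, 0, 0.02, 1]
    - [0, 0, 0, 0, 0, 0, 1]

```text
t: 2.9
tool_pos: [0.6395, 0.0492, 0.1015]
tool_rot: [-0.001, -0.096, 0.995, 0.0]
wrist_force: [0.6, -1.2, -0.5]
gripper_width: 0.0009
```

```bash
cat > pic.py <<'E'
import sys
from h import *
import cv2
n=sys.argv[1]
for cam,(x0,x1,y0,y1,sc) in dict(top=(165,325,100,273,3.4),side=(165,365,90,320,2.6)).items():
    c=eyes.read_camera(cam)["color"]
    cv2.imwrite(f"pics/{cam}_{n}.png",cv2.resize(c[y0:y1,x0:x1,::-1],None,fx=sc,fy=sc,interpolation=cv2.INTER_CUBIC))
st()
E
python3 pic.py a
```

```text
t 3.0 reader mm [ 70.9 -40.  105.2] psi_rel 0.0005 zax [ 0.003  0.    -1.   ] F [-0.3 -0.3  1. ] w 0.0007 q [ 0.02  0.21  1.31  0.    1.62 -1.74]
```

View pics/side_a.png

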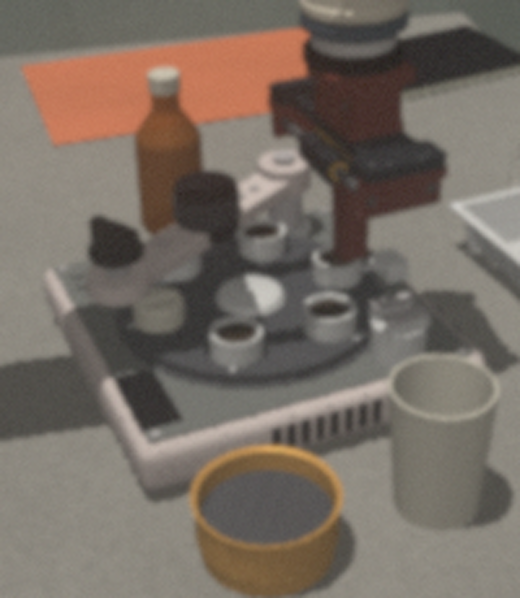

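View pics/top_a.png

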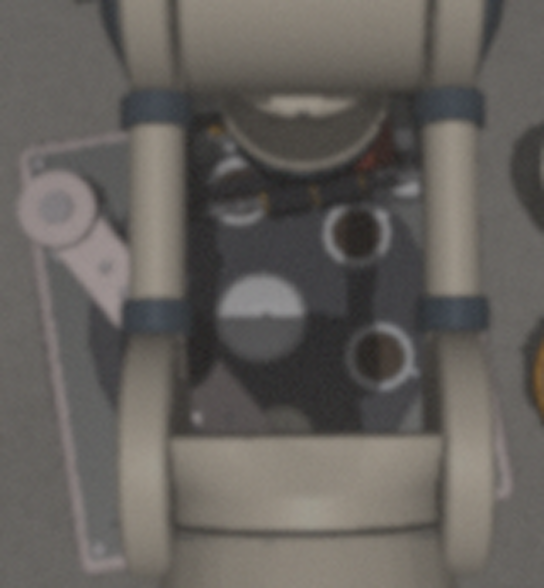

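```bash
python3 - <<'E'
from h import *
s,r,M=st()
c=eyes.read_camera("side")
for P in (r,(r[0],r[1],.06)): print((proj(c,w(p0,P))-[165,90])*2.6)
for P in ((.08,0,.08),(.04,-.0693,.08)): print((proj(c,w(p0,P))-[165,90])*2.6)
for i in range(5): st()
E
```

```text
t 3.0 reader mm [ 70.9 -40.  105.2] psi_rel 0.0005 zax [ 0.003  0.    -1.   ] F [-0.3 -0.3  1. ] w 0.0007 q [ 0.02  0.21  1.31  0.    1.62 -1.74]
[352.36138105 251.53042067]
[351.56136295 298.76626793]
[340.38355764 253.34745578]
[333.53658122 304.36484262]
t 3.05 reader mm [ 71.2 -40.  105.8] psi_rel 0.0008 zax [ 0.005  0.    -1.   ] F [-0.2  0.3  0.3] w 0.0006 q [ 0.02  0.21  1.31 -0.    1.62 -1.74]
t 3.05 reader mm [ 71.2 -40.  105.8] psi_rel 0.0008 zax [ 0.005  0.    -1.   ] F [-0.2  0.3  0.3] w 0.0006 q [ 0.02  0.21  1.31 -0.    1.62 -1.74]
t 3.05 reader mm [ 71.2 -40.  105.8] psi_rel 0.0008 zax [ 0.005  0.    -1.   ] F [-0.2  0.3  0.3] w 0.0006 q [ 0.02  0.21  1.31 -0.    1.62 -1.74]
t 3.05 reader mm [ 71.2 -40.  105.8] psi_rel 0.0008 zax [ 0.005  0.    -1.   ] F [-0.2  0.3  0.3] w 0.0006 q [ 0.02  0.21  1.31 -0.    1.62 -1.74]
t 3.05 reader mm [ 71.2 -40.  105.8] psi_rel 0.0008 zax [ 0.005  0.    -1.   ] F [-0.2  0.3  0.3] w 0.0006 q [ 0.02  0.21  1.31 -0.    1.62 -1.74]
```

Emit:
apply_moves:
  plan:
    - [0, 0, 0, 0, 0, 0.018, 1]
    - [0, 0, 0, 0, 0, 0.018, 1]
    - [0, 0, 0, 0, 0, 0, 1]
    - [0, 0, 0, 0.0047, -0.0052, 0, 1]
    - [0, 0, 0, 0.0047, -0.0052, 0, 1]
    - [0, 0, 0, 0.005, -0.005, 0, 1]
    - [0, 0, 0, 0.005, -0.005, 0, 1]
    - [0, 0, 0, 0.0057, -0.004, 0, 1]
    - [0, 0, 0, 0.0057, -0.004, 0, 1]
    - [0, 0, 0, 0.0063, -0.003, 0, 1]
    - [0, 0, 0, 0.0063, -0.003, 0, 1]

```text
t: 4.42
tool_pos: [0.6038, 0.0061, 0.0668]
tool_rot: [-0.0, -0.097, 0.995, -0.0]
wrist_force: [0.9, 0.3, 0.8]
gripper_width: 0.0005
```

```bash
python3 pic.py b
```

```text
t 4.53 reader mm [ 25.6 -75.3  66.6] psi_rel 0.0003 zax [-0.001 -0.001 -1.   ] F [-0.7 -0.4  0.1] w 0.0005 q [-0.05  0.13  1.47 -0.    1.55 -1.81]
```

View pics/side_b.png

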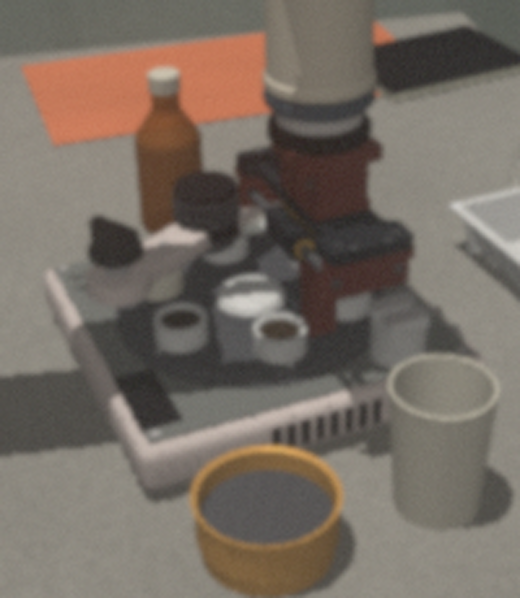

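Emit:
apply_moves:
  plan:
    - [0, 0, 0, 0.0066, -0.002, 0, 1]
    - [0, 0, 0, 0.0066, -0.002, 0, 1]
    - [0, 0, 0, 0.007, -0.001, 0, 1]
    - [0, 0, 0, 0.007, 0, 0, 1]
    - [0, 0, 0, 0.005, 0, 0, 1]
    - [0, 0, 0, 0, 0, 0, 1]
    - [0, 0, 0, -0.005, 0, 0, 1]
    - [0, 0, 0, 0, 0, -0.03, 1]
    - [0, 0, 0, 0, 0, -0.06, 1]
    - [0, 0, 0, 0, 0, -0.06, 1]
    - [0, 0, 0, 0, 0, 0, 1]

```text
t: 5.9
tool_pos: [0.5811, -0.0031, 0.2237]
tool_rot: [0.006, -0.097, 0.995, -0.001]
wrist_force: [0.3, 0.8, 0.6]
gripper_width: 0.0003
```

```bash
python3 pic.py c
```

```text
t 6.0 reader mm [  0.  -79.5 217.2] psi_rel 0.0014 zax [ 0.002 -0.    -1.   ] F [ 0.4  0.6 -0.6] w 0.0003 q [-0.06  0.03  1.3   0.    1.81 -1.83]
```

View pics/side_c.png

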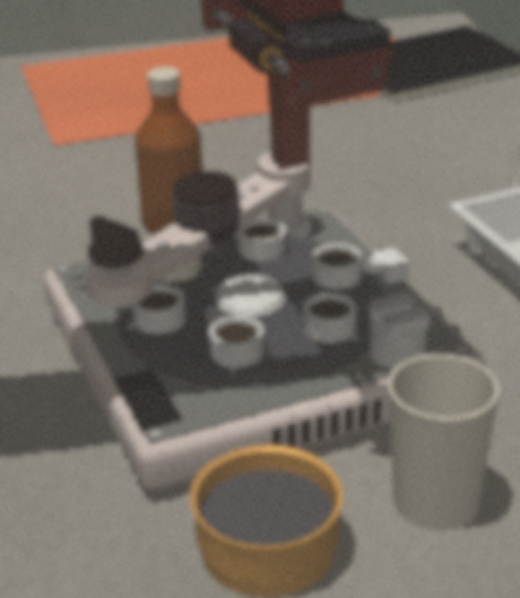

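View pics/top_c.png

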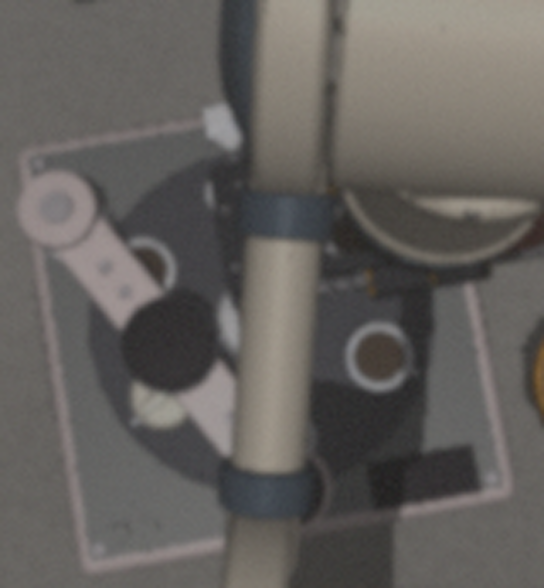

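Emit:
apply_moves:
  plan:
    - [0, 0, 0, 0.0215, 0.0369, 0, 1]
    - [0, 0, 0, 0.0215, 0.0369, 0, 1]
    - [0, 0, 0, 0.0215, 0.0369, 0, 1]
    - [0, 0, 0, 0.0215, 0.0369, 0, 1]
    - [0, 0, 0, 0, 0, 0, 1]
    - [0, 0, 0, 0, 0, 0.045, 1]
    - [0, 0, 0, 0, 0, 0.045, 1]
    - [0, 0, 0, 0, 0, 0.034, 1]
    - [0, 0, 0, 0, 0, 0, 1]
    - [0, 0, 0, 0, 0, 0, 1]

```text
t: 7.25
tool_pos: [0.4663, 0.1247, 0.0934]
tool_rot: [0.0, -0.097, 0.995, -0.0]
wrist_force: [0.0, -1.0, 0.2]
gripper_width: 0.0002
```

```bash
python3 pic.py d
```

```text
t 7.35 reader mm [-85.7  67.7  94.5] psi_rel 0.0009 zax [ 0.003  0.    -1.   ] F [ 0.5 -0.3  1.2] w 0.0006 q [ 0.19 -0.22  1.75 -0.    1.6  -1.57]
```

View pics/side_d.png

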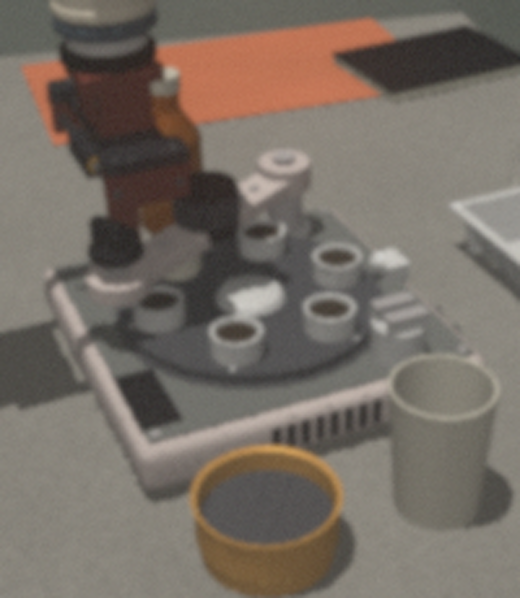

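View pics/top_d.png

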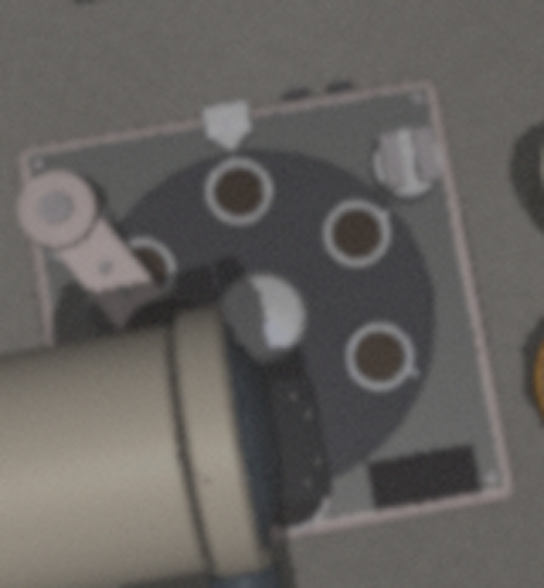

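```bash
python3 - <<'E'
import numpy as np
prev=np.array([-85.7,67.7])
for A in np.r_[np.arange(1.06,0.03,-0.066),0.02,0.0]:
    d=np.array([-np.sin(A),-np.cos(A)]);n=np.array([-np.cos(A),np.sin(A)])
    P=np.array([80,110])+164*d+(18+10*abs(n[0])+13.5*abs(n[1]))*n
    q=P-prev; prev=P; print(round(A,3),np.round(P,1),"tool x,y mm",np.round([-q[0],q[1]],1))
E
```

```text
1.06 [-80.   60.1] tool x,y mm [-5.7 -7.6]
0.994 [-76.4  49.7] tool x,y mm [ -3.6 -10.4]
0.928 [-72.1  39.5] tool x,y mm [ -4.3 -10.2]
0.862 [-67.1  29.6] tool x,y mm [-5.  -9.9]
0.796 [-61.4  20. ] tool x,y mm [-5.7 -9.6]
0.73 [-55.   10.8] tool x,y mm [-6.4 -9.3]
0.664 [-48.    1.9] tool x,y mm [-7.  -8.9]
0.598 [-40.3  -6.5] tool x,y mm [-7.7 -8.4]
0.532 [-32.  -14.4] tool x,y mm [-8.3 -7.9]
0.466 [-23.2 -21.7] tool x,y mm [-8.9 -7.3]
0.4 [-13.8 -28.4] tool x,y mm [-9.4 -6.7]
0.334 [ -3.9 -34.5] tool x,y mm [-9.9 -6.1]
0.268 [  6.5 -39.9] tool x,y mm [-10.3  -5.4]
0.202 [ 17.2 -44.5] tool x,y mm [-10.7  -4.7]
0.136 [ 28.3 -48.5] tool x,y mm [-11.1  -3.9]
0.07 [ 39.7 -51.6] tool x,y mm [-11.4  -3.1]
0.02 [ 48.5 -53.4] tool x,y mm [-8.8 -1.8]
0.0 [ 52. -54.] tool x,y mm [-3.5 -0.6]
```

Emit:
apply_moves:
  plan:
    - [0, 0, 0, -0.0057, -0.0076, 0, 1]
    - [0, 0, 0, -0.0036, -0.0104, 0, 1]
    - [0, 0, 0, -0.0043, -0.0102, 0, 1]
    - [0, 0, 0, -0.005, -0.0099, 0, 1]
    - [0, 0, 0, -0.0057, -0.0096, 0, 1]
    - [0, 0, 0, -0.0064, -0.0093, 0, 1]
    - [0, 0, 0, -0.007, -0.0089, 0, 1]
    - [0, 0, 0, -0.0077, -0.0084, 0, 1]
    - [0, 0, 0, -0.0083, -0.0079, 0, 1]
    - [0, 0, 0, -0.0089, -0.0073, 0, 1]
    - [0, 0, 0, -0.0094, -0.0067, 0, 1]

```text
t: 8.72
tool_pos: [0.5556, 0.0442, 0.0926]
tool_rot: [-0.0, -0.097, 0.995, -0.0]
wrist_force: [-1.2, 1.2, 0.8]
gripper_width: 0.0004
```

```bash
python3 pic.py e
```

```text
t 8.82 reader mm [-13.9 -29.   92.5] psi_rel 0.0005 zax [ 0.    -0.001 -1.   ] F [0.3 0.1 0.1] w 0.0001 q [ 0.02 -0.01  1.56 -0.    1.59 -1.75]
```

View pics/side_e.png

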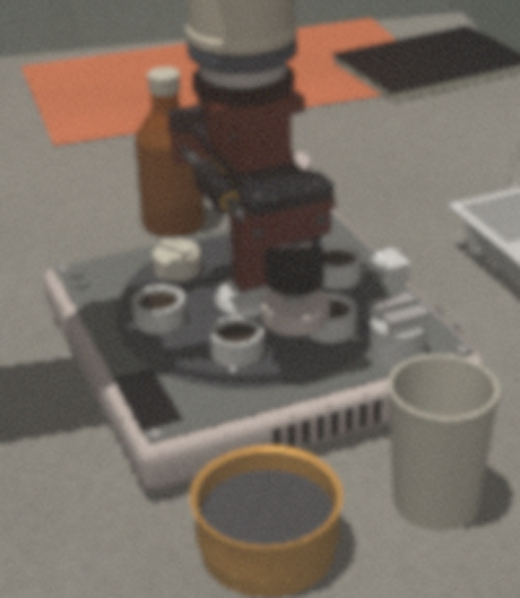

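Emit:
apply_moves:
  plan:
    - [0, 0, 0, -0.0099, -0.0061, 0, 1]
    - [0, 0, 0, -0.0103, -0.0054, 0, 1]
    - [0, 0, 0, -0.0107, -0.0047, 0, 1]
    - [0, 0, 0, -0.0111, -0.0039, 0, 1]
    - [0, 0, 0, -0.0114, -0.0031, 0, 1]
    - [0, 0, 0, -0.006, -0.001, 0, 1]
    - [0, 0, 0, -0.003, -0.001, 0, 1]
    - [0, 0, 0, -0.002, 0, 0, 1]
    - [0, 0, 0, 0, 0, 0, 1]

```text
t: 9.95
tool_pos: [0.6228, 0.032, 0.0925]
tool_rot: [-0.0, -0.097, 0.995, -0.0]
wrist_force: [-1.4, -1.3, -0.9]
gripper_width: 0.0003
```

```bash
python3 pic.py f
```

```text
t 10.05 reader mm [ 49.4 -53.4  92.5] psi_rel 0.001 zax [-0. -0. -1.] F [-1.  -1.  -0.3] w 0.0005 q [-0.    0.17  1.38 -0.    1.6  -1.77]
```

View pics/side_f.png

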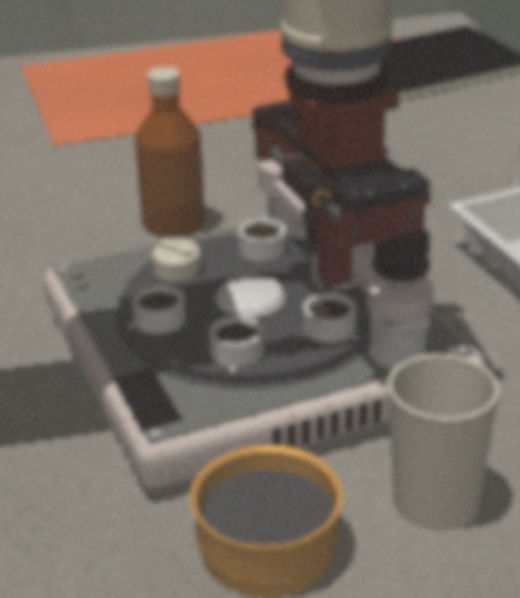

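Nearly home with no stop force yet; push in small steps watching force.

Emit:
apply_moves:
  plan:
    - [0, 0, 0, -0.0015, 0, 0, 1]
    - [0, 0, 0, -0.0015, 0, 0, 1]
    - [0, 0, 0, 0, 0, 0, 1]

```text
t: 10.42
tool_pos: [0.6228, 0.0321, 0.0926]
tool_rot: [-0.004, -0.097, 0.995, -0.0]
wrist_force: [-14.8, -3.8, 5.6]
gripper_width: 0.0004
```

Emit:
apply_moves:
  plan:
    - [0, 0, 0, -0.0015, 0, 0, 1]
    - [0, 0, 0, 0, 0, 0, 1]
    - [0, 0, 0, 0, 0, 0, 1]

```text
t: 10.8
tool_pos: [0.6228, 0.0321, 0.0926]
tool_rot: [-0.005, -0.097, 0.995, -0.0]
wrist_force: [-20.9, -3.8, 8.0]
gripper_width: 0.0006
```

```bash
python3 -c "
from h import *
st()"
```

```text
t 10.8 reader mm [ 49.5 -53.4  92.6] psi_rel 0.0006 zax [-0.011 -0.002 -1.   ] F [-20.9  -3.8   8. ] w 0.0006 q [-0.    0.18  1.37 -0.    1.61 -1.77]
```

Emit:
apply_moves:
  plan:
    - [0, 0, 0, 0.01, 0, 0, 1]
    - [0, 0, 0, 0.015, 0, 0, 1]
    - [0, 0, 0, 0, 0, -0.03, 1]
    - [0, 0, 0, 0, 0, -0.05, 0.5]
    - [0, 0, 0, 0, 0, -0.05, 0.5]
    - [0, 0, 0, 0.05, 0, 0, 0.5]
    - [0, 0, 0, 0.05, 0.03, 0, 0.5]
    - [0, 0, 0, 0.05, 0.03, 0, 0.5]
    - [0, 0, 0, 0, 0, 0, 0.5]

```text
t: 11.92
tool_pos: [0.4419, 0.0594, 0.2238]
tool_rot: [0.002, -0.098, 0.995, 0.0]
wrist_force: [1.2, 1.1, -0.3]
gripper_width: 0.0435
```

```bash
python3 pic.py g
```

```text
t 12.03 reader mm [-120.6    6.7  223.4] psi_rel 0.002 zax [ 0.003  0.    -1.   ] F [ 0.1  1.  -0.1] w 0.0441 q [ 0.05 -0.32  1.61  0.    1.85 -1.71]
```

View pics/top_g.png

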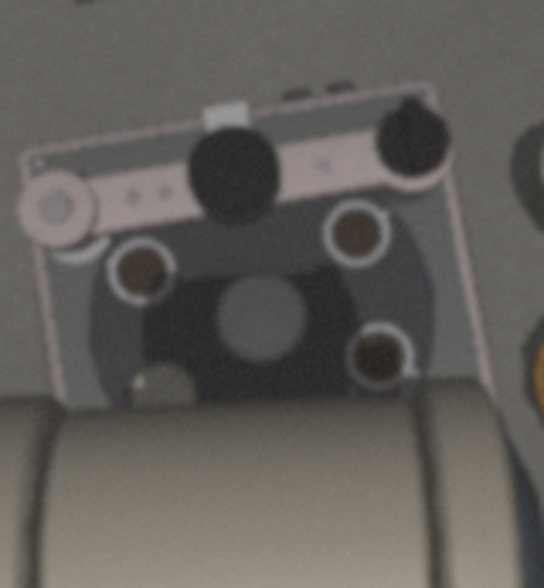

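View pics/side_g.png

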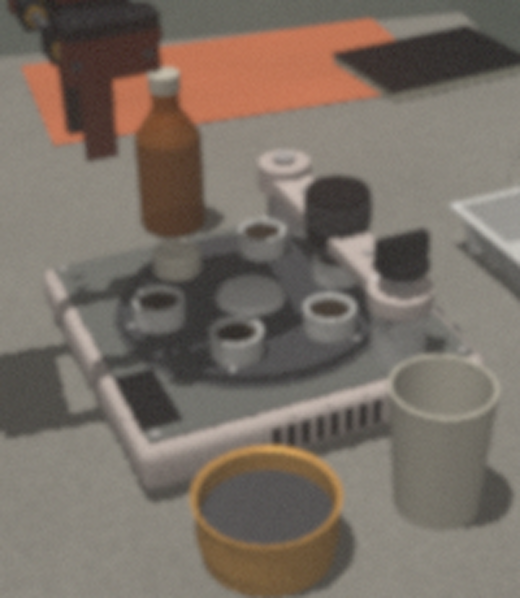

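```bash
python3 - <<'E'
from h import *
import cv2
c=eyes.read_camera("top");s=eyes.read_camera("side")
def toR(P):
    d=P-[p0[0],p0[1],0];a=p0[2];return np.round(1e3*np.array([np.cos(a)*d[0]+np.sin(a)*d[1],-np.sin(a)*d[0]+np.cos(a)*d[1],d[2]]),1)
t=lambda u,v:(165+(u+.5)/3.4-.5,100+(v+.5)/3.4-.5)
print("flange",toR(unproj(c,t(413,142),.134)),"head",toR(unproj(c,t(235,173),.144)),"pivot",toR(unproj(c,t(58,206),.126)))
sp=lambda u,v:(165+(u+.5)/2.6-.5,90+(v+.5)/2.6-.5)
print("side head top",toR(unproj(s,sp(339,192),.144)),"wing",toR(unproj(s,sp(403,250),.146)),"pivot",toR(unproj(s,sp(285,160),.126)),"st -60",toR(unproj(s,sp(330,308),.08)))
for n,cc,x0,x1,y0,y1,sc in(("t",c,265,305,125,165,14),("s",s,290,340,165,215,12)):
    cv2.imwrite(f"pics/st_{n}.png",cv2.resize(cc["color"][y0:y1,x0:x1,::-1],None,fx=sc,fy=sc,interpolation=cv2.INTER_CUBIC))
E
```

```text
flange [  79.9 -108.3  134. ] head [ 7.76e+01 -1.00e-01  1.44e+02] pivot [ 80.6 108.4 126. ]
side head top [ 73.8  -7.2 144. ] wing [  74.2 -114.7  146. ] pivot [ 72.8  99.4 126. ] st -60 [ 35.1 -71.6  80. ]
```

View pics/st_t.png

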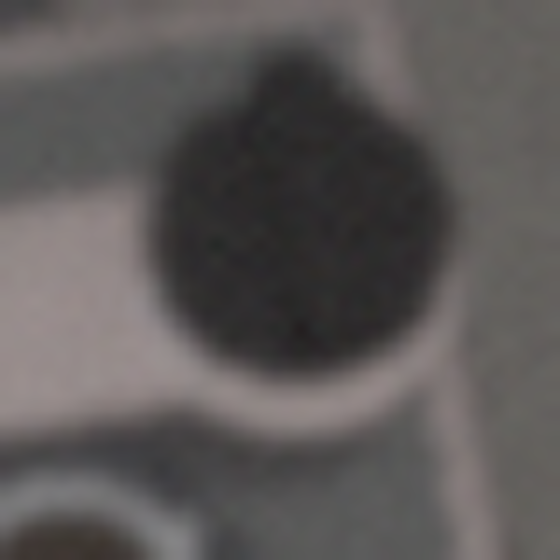

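View pics/st_s.png

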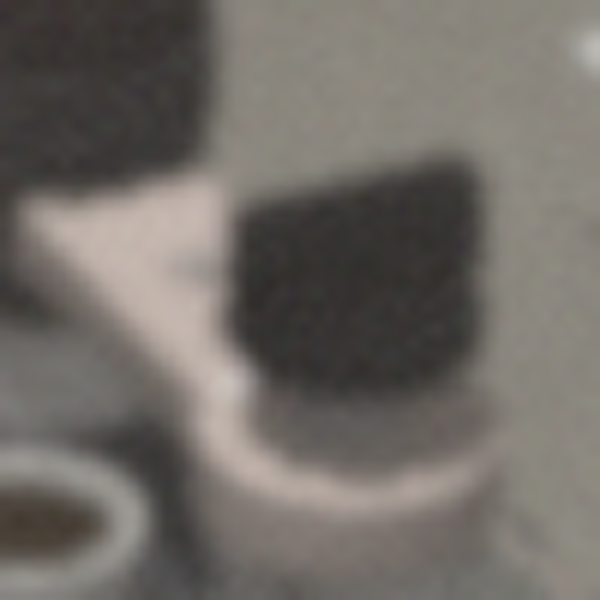

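Emit:
apply_moves:
  plan:
    - [0, 0, 0, -0.0398, -0.0232, 0, 0.5]
    - [0, 0, 0, -0.0398, -0.0232, 0, 0.5]
    - [0, 0, 0, -0.0398, -0.0232, 0, 0.5]
    - [0, 0, 0, -0.0398, -0.0232, 0, 0.5]
    - [0, 0, 0, -0.0398, -0.0232, 0, 0.5]
    - [0, 0, 0, 0, 0, 0, 0.5]
    - [0, 0, 0, 0, 0, 0.03, 0.5]
    - [0, 0, 0, 0, 0, 0.02, 0.5]
    - [0, 0, 0, 0, 0, 0, 0.5]

```text
t: 13.25
tool_pos: [0.6606, -0.0171, 0.1702]
tool_rot: [-0.002, -0.097, 0.995, 0.0]
wrist_force: [0.1, 0.3, 0.0]
gripper_width: 0.0437
```

```bash
python3 pic.py h; python3 - <<'E'
import cv2
from h import *
c=eyes.read_camera("side")["color"]
cv2.imwrite("pics/hz.png",cv2.resize(c[130:220,270:350,::-1],None,fx=6.5,fy=6.5,interpolation=cv2.INTER_CUBIC))
E
```

```text
t 13.35 reader mm [  78.2 -109.1  173.5] psi_rel 0.0013 zax [ 0.001 -0.    -1.   ] F [0.3 0.4 0.7] w 0.0439 q [-0.08  0.25  1.14  0.    1.75 -1.84]
```

View pics/hz.png

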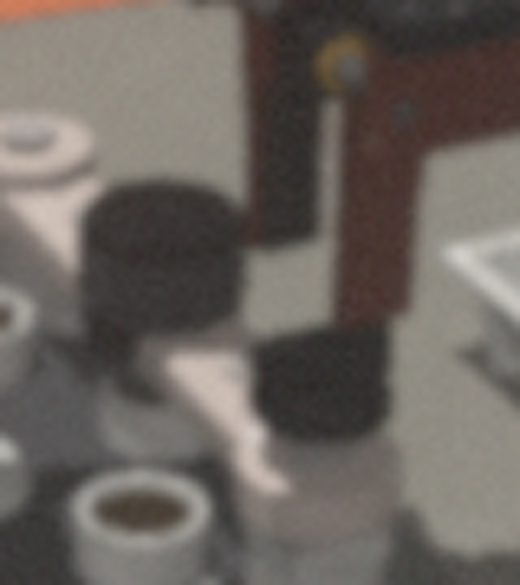

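View pics/top_h.png

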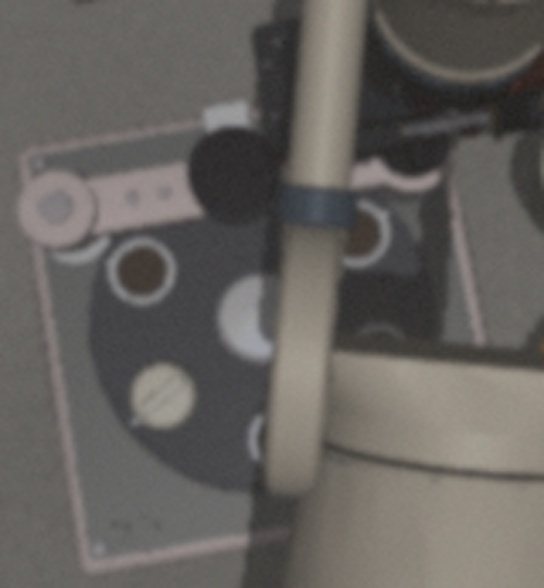

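Emit:
apply_moves:
  plan:
    - [0, 0, 0, 0.001, 0, 0.017, 0.5]
    - [0, 0, 0, 0, 0, 0.017, 0.5]
    - [0, 0, 0, 0, 0, 0, 0.5]
    - [0, 0, 0, 0, 0, 0, 0.7]
    - [0, 0, 0, 0, 0, 0, 0.8]
    - [0, 0, 0, 0, 0, 0, 1]
    - [0, 0, 0, 0, 0, 0, 1]
    - [0, 0, 0, 0, 0, 0, 1]

```text
t: 14.4
tool_pos: [0.6609, -0.0167, 0.139]
tool_rot: [0.0, -0.097, 0.995, 0.0]
wrist_force: [-0.2, 3.5, 0.6]
gripper_width: 0.0118
```

```bash
python3 pic.py i
```

```text
t 14.5 reader mm [  77.5 -108.6  139. ] psi_rel 0.0017 zax [ 0.001  0.001 -1.   ] F [1.1 5.1 2. ] w 0.0118 q [-0.08  0.25  1.2   0.    1.69 -1.84]
```

View pics/side_i.png

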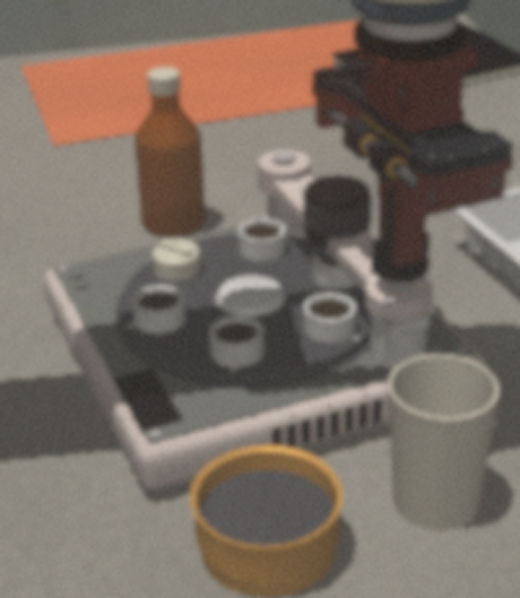

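Emit:
apply_moves:
  plan:
    - [0, 0, 0, 0, 0.0007, 0.004, 1]
    - [0, 0, 0, 0, 0, 0.004, 1]
    - [0, 0, 0, 0, 0, 0.004, 1]
    - [0, 0, 0, 0, 0, 0.004, 1]
    - [0, 0, 0, 0, 0, 0.001, 1]
    - [0, 0, 0, 0, 0, 0, 1]
    - [0, 0, 0, 0, 0, 0, 1]

```text
t: 15.38
tool_pos: [0.6612, -0.0166, 0.1235]
tool_rot: [0.001, -0.097, 0.995, -0.0]
wrist_force: [-0.2, 3.4, 9.3]
gripper_width: 0.0118
```

```bash
python3 pic.py j
```

```text
t 15.47 reader mm [  77.9 -108.6  123.5] psi_rel 0.0014 zax [ 0.003  0.    -1.   ] F [-0.1  3.1  8. ] w 0.0119 q [-0.08  0.26  1.22  0.    1.66 -1.84]
```

View pics/side_j.png

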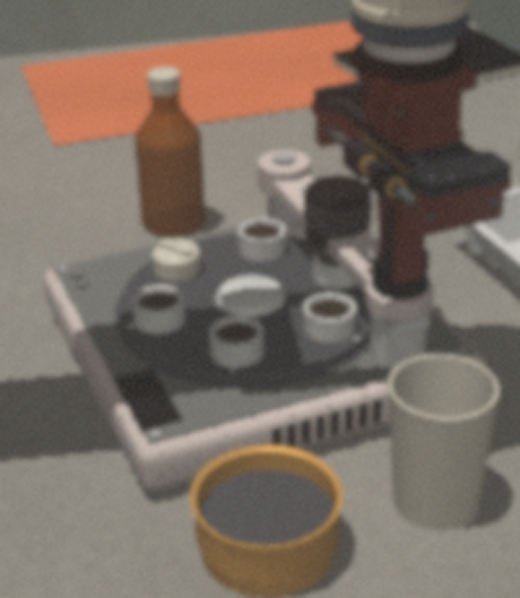

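Emit:
apply_moves:
  plan:
    - [0, 0, 0, 0, 0, 0.0015, 1]
    - [0, 0, 0, 0, 0, 0, 1]
    - [0, 0, 0.1, 0, 0, 0, 1]
    - [0, 0, 0.15, 0, 0, 0, 1]
    - [0, 0, 0.15, 0, 0, 0, 1]
    - [0, 0, 0, 0, 0, 0, 1]

```text
t: 16.23
tool_pos: [0.6616, -0.0165, 0.1229]
tool_rot: [0.002, 0.103, 0.995, 0.0]
wrist_force: [-0.1, 4.0, 10.9]
gripper_width: 0.0119
```

```bash
python3 -c "
from h import *
s,r,M=st();print(s['ft_torque'])"
```

```text
t 16.23 reader mm [  78.3 -108.5  122.9] psi_rel -0.3999 zax [ 0.004  0.    -1.   ] F [-0.1  4.  10.9] w 0.0119 q [-0.08  0.26  1.22  0.    1.66 -1.44]
[0.70291986 0.20598458 0.01373102]
```

Turning freely with low forces; finish the quarter turn.

Emit:
apply_moves:
  plan:
    - [0, 0, 0.16, 0, 0, 0, 1]
    - [0, 0, 0.16, 0, 0, 0, 1]
    - [0, 0, 0.16, 0, 0, 0, 1]
    - [0, 0, 0.16, 0, 0, 0, 1]
    - [0, 0, 0.16, 0, 0, 0, 1]
    - [0, 0, 0.16, 0, 0, 0, 1]
    - [0, 0, 0.14, 0, 0, 0, 1]
    - [0, 0, 0.09, 0, 0, 0, 1]
    - [0, 0, 0, 0, 0, 0, 1]
    - [0, 0, 0, 0, 0, 0, 1]

```text
t: 17.48
tool_pos: [0.6612, -0.0164, 0.1229]
tool_rot: [0.001, 0.642, 0.767, 0.001]
wrist_force: [-2.2, 4.5, 12.1]
gripper_width: 0.0118
```

```bash
python3 pic.py k; python3 -c "
from h import *
s,r,M=st();print(s['ft_torque'])"
```

```text
t 17.57 reader mm [  77.9 -108.3  122.9] psi_rel -1.5875 zax [ 0.003  0.    -1.   ] F [-2.3  3.2 11.1] w 0.0116 q [-0.08  0.26  1.22  0.    1.66 -0.25]
t 17.57 reader mm [  77.9 -108.3  122.9] psi_rel -1.5875 zax [ 0.003  0.    -1.   ] F [-2.3  3.2 11.1] w 0.0116 q [-0.08  0.26  1.22  0.    1.66 -0.25]
[0.62801932 0.60638175 0.4011702 ]
```

View pics/side_k.png

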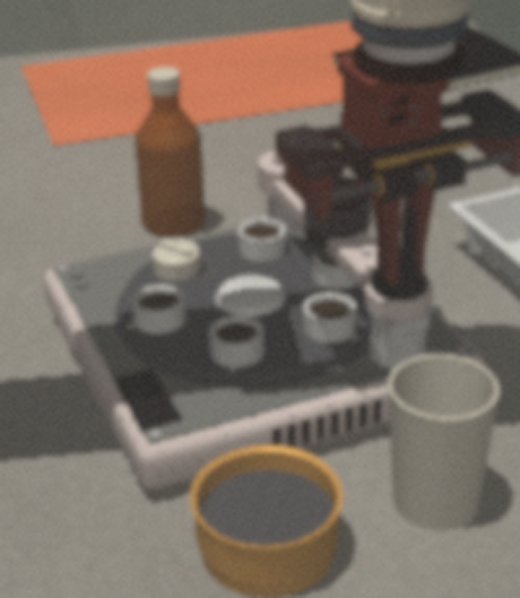

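Emit:
apply_moves:
  plan:
    - [0, 0, 0, 0, 0, -0.003, 1]
    - [0, 0, 0, 0, 0, -0.002, 1]
    - [0, 0, 0, 0, 0, 0, 0.5]
    - [0, 0, 0, 0, 0, 0, 0.5]
    - [0, 0, 0, 0, 0, 0, 0.5]
    - [0, 0, 0, 0, 0, 0, 0.5]
    - [0, 0, 0, 0, 0, -0.02, 0.5]
    - [0, 0, 0, 0, 0, -0.04, 0.5]
    - [0, 0, 0, 0, 0, -0.05, 0.5]
    - [0, 0, 0, 0, 0, 0, 0.5]

```text
t: 18.82
tool_pos: [0.6623, -0.0168, 0.2433]
tool_rot: [0.005, 0.643, 0.766, 0.003]
wrist_force: [0.6, -0.5, 1.4]
gripper_width: 0.0437
```

Emit:
apply_moves:
  plan:
    - [0, 0, 0, 0, -0.05, 0, 0.5]
    - [0, 0, 0, 0, -0.05, 0, 0.5]
    - [0, 0, 0, 0, -0.05, 0, 0.5]
    - [0, 0, 0, 0, -0.05, 0, 0.5]
    - [0, 0, 0, 0, 0, 0, 0.5]
    - [0, 0, 0, 0, 0, 0, 0.5]

```text
t: 19.58
tool_pos: [0.4641, -0.0515, 0.2356]
tool_rot: [0.001, 0.643, 0.766, 0.0]
wrist_force: [0.1, -0.0, 0.8]
gripper_width: 0.0441
```

```bash
python3 pic.py l
```

```text
t 19.68 reader mm [-121.9 -105.   235.1] psi_rel -1.5884 zax [-0.  0. -1.] F [0.5 0.5 0.1] w 0.0435 q [-0.18 -0.26  1.54  0.    1.86 -0.36]
```

View pics/side_l.png

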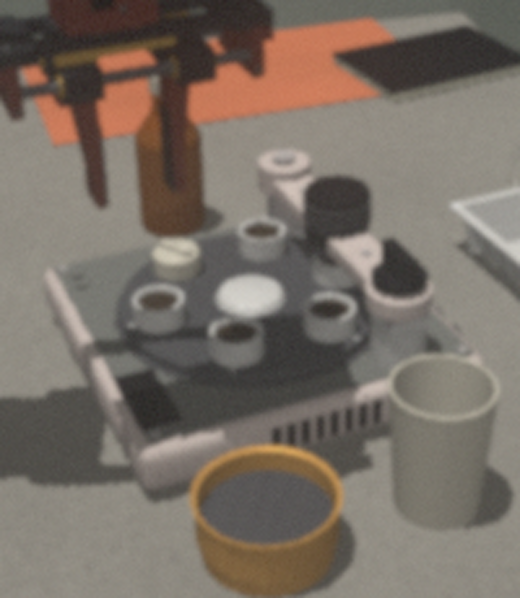

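View pics/top_l.png

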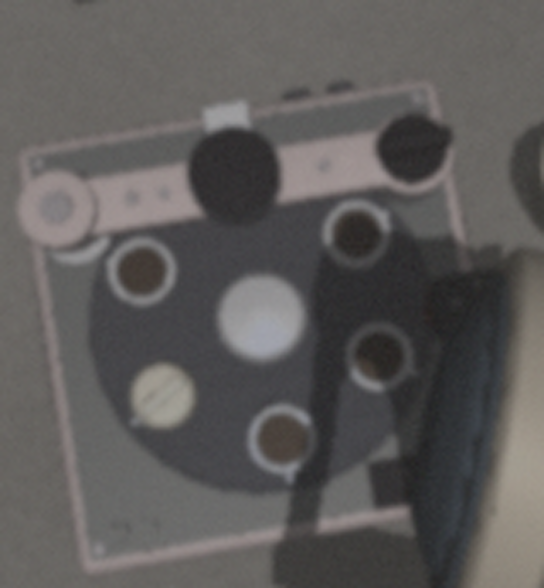

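```bash
python3 -c "
from bench import job
print(job.hand_in())"
```

```text
the job is handed in; nothing more can be done
None
```

The job is handed in, at about 20 s of the 67 s allowed; the hand-in reports no verdict, so the result is only as good as my own checks below.

- **Turret:** I turned it one click clockwise. The last pictures show the white reference at 120° anticlockwise from the pointer, which puts the wanted pocket at the station. After the click the station holder lined up with the pointer. Once the arm is home the sensor head hides that pocket, so I judged it from the other five holders.
- **Sensor arm:** I pushed it in until it met its stop, with the wrist force rising to about 21 N. It was still there in the final pictures.
- **Stud:** I pressed it in about 16 mm and turned it 1.59 rad clockwise to its stop, then released it. The final pictures show the wing lying along the arm and still down.
- **Beaker, bottle and sieve:** They look unmoved in the side pictures, and the gripper ended clear of everything.

**Disagreement:** positions measured from the side camera differed from the top camera by about 5 mm. I used the top camera and corrected by contact force; no final check failed.

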